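Lock up a printing block with spacers

TASK

Lock the printing block into the bed: stand loose wooden spacers upright, side by side, in the gap between the sliding jaw and the block, adding as many as it takes (two or three) until pushing the jaw by its fin closes the gap and you feel the stack press the sprung plate of the end stop back, about half of its 10 mm travel and without bottoming it. Finish while still holding the jaw in by its fin so that the stack stays squeezed, touching neither block nor spacers; spare spacers stay off the bed, and the other things on the table are left alone.

Things in the scene. Friction and masses are not known exactly. Their poses are not given: they have to be found in the camera images.
- bed: aluminium lock-up bed, a flat slab 76 x 290 x 12 mm, fixed to the table, no side walls. Origin on the table under it, level with the middle of its working length; z up; its y axis runs along its length from the jaw to the end stop (the bed spans y -160 to +130 mm), x runs across. Its upper face (the floor that parts stand on) is at z = 12 mm
- jaw (a joint): the sliding steel jaw on the bed; 0 = fully open, grows as it is pushed along the bed's +y towards the end stop, hard stop at 0.034 m. It runs freely; a light spring pushes it back to open (2 N at 0, 3.4 N at 0.034), so it opens when let go
- jaw_grip (a point): grip point on the jaw's upright fin (16 mm across the bed's x, 36 mm along the bed's y, top 82 mm above the table; its origin is at 70 mm, 12 mm below that top). Pinch the fin across the bed's x from above. The fin is 36 mm long, centred 22 mm behind (bed -y) the jaw's clamping face; moves with the jaw
- jaw_face (a point): middle of the jaw's clamping face (54 mm wide, 13 to 44 mm above the table), facing the bed's +y; moves with the jaw
- stop: the end stop bolted on the bed (60 mm wide, top 46 mm above the table), fixed but at a different place along the bed each time; its origin is on the bed's floor under the front of its sprung plate when that is not pressed; its y axis is the bed's y
- plate (a joint): the sprung steel plate (54 x 8 x 31 mm) on the front of the end stop; 0 = not pressed, grows as it is pushed back (bed +y), 0.010 m = bottomed. Spring 1500 N/m with no preload: 5 mm back is 7.5 N
- plate_face (a point): middle of the sprung plate's front face, which looks to the bed's -y, towards the jaw; moves with the plate
- block: wooden printing block with a rubber relief on top, 56 mm (across the bed) x 50 mm (along the bed) x 25 mm high, loose on the bed just in front of the sprung plate. Origin under its centre, on the bed's floor
- spacer0: one of four equal plain wooden spacers 56 x 14 x 30 mm (its x, y, z), standing on its long narrow edge on the table, 30 mm high. Origin under its centre, x along its length, y through its 14 mm thickness. Two or three are needed, depending on where the end stop is; grip it from above by its two ends (56 mm)
- spacer1: one of four equal plain wooden spacers 56 x 14 x 30 mm (its x, y, z), standing on its long narrow edge on the table, 30 mm high. Origin under its centre, x along its length, y through its 14 mm thickness. Two or three are needed, depending on where the end stop is; grip it from above by its two ends (56 mm)
- spacer2: one of four equal plain wooden spacers 56 x 14 x 30 mm (its x, y, z), standing on its long narrow edge on the table, 30 mm high. Origin under its centre, x along its length, y through its 14 mm thickness. Two or three are needed, depending on where the end stop is; grip it from above by its two ends (56 mm)
- spacer3: one of four equal plain wooden spacers 56 x 14 x 30 mm (its x, y, z), standing on its long narrow edge on the table, 30 mm high. Origin under its centre, x along its length, y through its 14 mm thickness. Two or three are needed, depending on where the end stop is; grip it from above by its two ends (56 mm)
- knob_stamp: stamp, 34 mm square wooden foot with a turned knob, 52 mm high, among the spacers. Origin under its centre. Bystander: leave it alone.
- ink_pad: flat black ink pad 80 x 120 x 14 mm. Origin under its centre. Bystander: leave it alone.
- tape_roll: roll of paper tape lying flat, 72 mm across, 20 mm high. Origin under its centre. Bystander: leave it alone.
- block_stamp: wooden stamp block 45 x 60 x 30 mm. Origin under its centre. Bystander: leave it alone.
- glue_bowl: dark bowl 130 mm across with three glue sticks, about 102 mm high. Origin under its centre. Bystander: leave it alone.
- pencil_pot: grey pot 72 mm across with pencils, about 155 mm high. Origin under its centre. Bystander: leave it alone.
Not all that is in view belongs to the job. Leave any red or yellow look-alike of the spacer3 alone.

How it is judged:
By the outcome, as a careful person would: the job done as asked, in the order asked, and still so for the second after the job is handed in, while the arm keeps its last pose, push and grip.
It also fails if it takes over 64 s, if anything falls off the work surface, if the arm or the gripper's body presses on something with over 40 N, if the wrist force passes 120 N, or if a joint passes its speed limit or range.

ROBOT

A 6-joint arm with a two-finger parallel gripper is mounted at the origin on the work surface. World frame = base frame: x ahead of the robot, y to its left, z up, the work surface at z = 0. Lengths are in mm, angles in rad, forces in N, time in s.
With the tool pointing down it reaches from about 275 to 1000 mm from the base axis. Payload 8.4 kg.
Tool frame: the origin (TCP) lies at the very end of the fingers, on their centre line; the grasp point (between the pads) lies 19 mm behind it; z points along the fingers, y is the direction in which the jaws open and shut (so a half turn about z gives the same grasp; the last joint's range is limited). The gripper opens to 85 mm and grips with 20 to 120 N. Pads are 22 mm wide; open, the fingers measure 114 mm over their backs; the gripper's body (76 mm by 85 mm) begins 54 mm behind the grasp point. The pads swing forward as they close: fully open they stand 13 mm farther back than shut.
Start: joints at [-1.268, 0.353, 1.633, -0, 1.155, -0.002], TCP at [187.562, -596.195, 231.281] pointing down, gripper open.
Joint ranges: [-2.63, 2.63], [-0.92, 2.1], [0.06, 2.66], [-1.3, 4.44], [0, 2.69], [-3.02, 3.02]. Speed limits (rad/s): [2.22, 2.22, 2.79, 3.14, 3.14, 3.14].

INTERFACE

Orientations are given as [roll, pitch, yaw] about the fixed x, y, z axes, in that order (R = Rz(yaw) Ry(pitch) Rx(roll)).
In Python, from rig import sense, grab_frame, get_calibration, sign_off, boxes_of, trace gives the robot as it stands.
- The arm moves only by the tool servo_tool, never from a script. Its argument "rows" is a list of rows, each a list of 3 entries, a list of its own where there are three numbers: the finger opening in mm, from 0 to 85.4, then the shift along the tool's x, y, z in mm, then the turn, a rotation vector about the tool's x, y, z in degrees. A call has 1 to 8 rows; each row shifts and turns the commanded pose from where the row before left it, along the tool's axes as they then stand; what a row does not reach is not made up. A row lasts 1/8 s, in which the tool goes at most 62.5 mm and 10.7 degrees, less where a joint would pass 70% of its speed; a pose out of reach is approached as far as the arm can. A call is refused whole if a number of a shift passes 62.5 or a number of a turn 10.7, either way. A call with a gripper value outside its range is refused whole. The fingers move at their own pace and stop on an object; "force" is the grip in N (left out, the last holds). Time passes only in rows, so rows that do not move let the fingers close. It gives the time, the measured TCP pose, the force and the opening at its end, in the units of the state.
- sense(): the state, without advancing time (a new reading comes with each control period).
- grab_frame(name): name is "scene" or "side" or "wrist"; returns the picture (384x512x3 uint8, blue, green, red); there is no depth.
- get_calibration(name): a dict with "intrinsics" (3x3 intrinsics, pixels), "world_to_cam" (4x4, takes a point from world to camera coordinates). Camera axes: x right, y down, z forward; pixel columns grow to the right and rows downward; lengths in mm; the calibration is good to about 2 mm. A picture is of the moment at which its call begins: read the wrist's pose just before it. get_calibration takes no time and is no camera call; for the wrist camera it gives the pose at the moment of the call.
- sign_off(): hands the job in, once; it reports no verdict.
Trained networks look in the newest picture that a camera, given by its name, has taken for a name from the list of things; names that differ only in an ending like _2 or _b are one class to them, and where a whole thing is asked for, a point or a joint stands for the part that bears it (a point fixed in the world has none). Each returns a list of dicts, best first, with "conf" (0 to 1); they miss things now and then, are a little off and sometimes report something else, mostly with a low value. They report only what shows in the picture. A call takes as long as a camera call. They do not tell look-alikes from the thing itself.
- boxes_of(camera, thing): "centre" ([x, y, z] in mm, in the coordinates of the camera as it stood for that picture, good to about 4 mm: the middle of the surface that is visible of it).
- trace(camera, thing): "mask" (384x512 bool, what is visible of it).
The state is a dict: "clock": time; "qpos": joint angles; "qvel": joint speeds; "joint_efforts": joint torques, N m; "eef_pos": TCP position; "tcp_rot": TCP orientation; "contact_force": force on the tool from outside, world axes, zero at the start; "wrist_torque": the same for the moment, N m; "opening": opening from 0.0 (shut) to 1.0 (fully open).
Only numpy, scipy, OpenCV 4.12 (cv2) and the standard library are available. Lean on these libraries where they do the work, as an engineer would, in place of code of your own. Each camera call takes 0.05 s, during which the arm holds its last target. There are 200 camera calls.

## Working session

There is one attempt and no reset: what is moved stays moved. The work goes in short steps, Python scripts to look and compute and a tool call to move; the robot and the scene stay as the last step left them, time stands still between calls to the robot, and variables do not carry over. Pictures are saved under pics/ and viewed, about 8 in all and at most 12, crops included, and the job is handed in when it is done.

Besides the shell and the picture viewer there is one more tool, called after "Request:" by a JSON object that holds its "name" and its "arguments". servo_tool: Moves the arm, as the interface text tells. Its arguments: {"type":"object","properties":{"rows":{"type":"array","items":{"type":"array"}},"force":{"type":"number"}},"required":["rows"]}

```bash
mkdir -p pics; ls; python3 - <<'E'
from rig import *
import cv2,numpy as np
s=sense();print({k:np.round(v,3).tolist() for k,v in s.items()})
a=grab_frame("scene");b=grab_frame("side")
cv2.imwrite("pics/a.png",cv2.resize(a,(800,600)))
cv2.imwrite("pics/b.png",cv2.resize(b,(800,600)))
for c in("scene","side"):
    W=get_calibration(c)["world_to_cam"];Wi=np.linalg.inv(np.array(W));print(c,Wi[:3,3])
    for t in ["bed","jaw_grip","jaw_face","stop","plate_face","block","spacer0","knob_stamp"]:
        for d in boxes_of(c,t)[:6]:
            print(t,round(d["conf"],2),np.round(Wi[:3,:3]@d["centre"]+Wi[:3,3],0))
E
```

```text
pics
{'clock': 0.0, 'qpos': [-1.268, 0.354, 1.634, -0.0, 1.155, -0.002], 'qvel': [0.001, 0.001, 0.001, 0.001, -0.0, 0.001], 'joint_efforts': [0.001, -60.525, -34.206, 0.0, 0.01, -0.0], 'eef_pos': [187.405, -595.711, 230.551], 'tcp_rot': [-3.14, 0.0, 0.305], 'contact_force': [0.199, 0.751, -0.383], 'wrist_torque': [-0.017, 0.074, -0.017], 'opening': 1.004}
scene [1319.38480757 -350.30091098 1179.57815247]
bed 0.82 [479. -46.  14.]
jaw_grip 0.52 [488.  48.  39.]
jaw_grip 0.49 [471. -88.  43.]
jaw_face 0.66 [469. -85.  41.]
stop 0.59 [488.  65.  48.]
plate_face 0.58 [489.  43.  36.]
block 0.54 [482.  18.  32.]
spacer0 0.71 [829.   8.  30.]
spacer0 0.66 [ 634. -223.   36.]
spacer0 0.64 [713. 156.  27.]
spacer0 0.6 [633. 102.  32.]
spacer0 0.56 [744.  61.  26.]
spacer0 0.45 [ 637. -120.   27.]
knob_stamp 0.55 [651. 225.  19.]
knob_stamp 0.51 [ 618. -402.   35.]
side [308.61613957 763.14602569 743.2271589 ]
bed 0.81 [465.   1.  15.]
jaw_grip 0.72 [481.  50.  39.]
jaw_grip 0.65 [461. -64.  44.]
jaw_face 0.92 [462. -66.  44.]
stop 0.59 [484.  84.  45.]
block 0.6 [476.  20.  30.]
spacer0 0.75 [685. 306.  25.]
spacer0 0.74 [637.  16.  24.]
spacer0 0.71 [734.  71.  23.]
spacer0 0.64 [ 627. -115.   19.]
spacer0 0.6 [ 626. -217.   22.]
spacer0 0.6 [707. 167.  28.]
knob_stamp 0.6 [644. 234.  20.]
knob_stamp 0.56 [401. 460.  76.]
knob_stamp 0.45 [401. 275.  18.]
```

View pics/a.png

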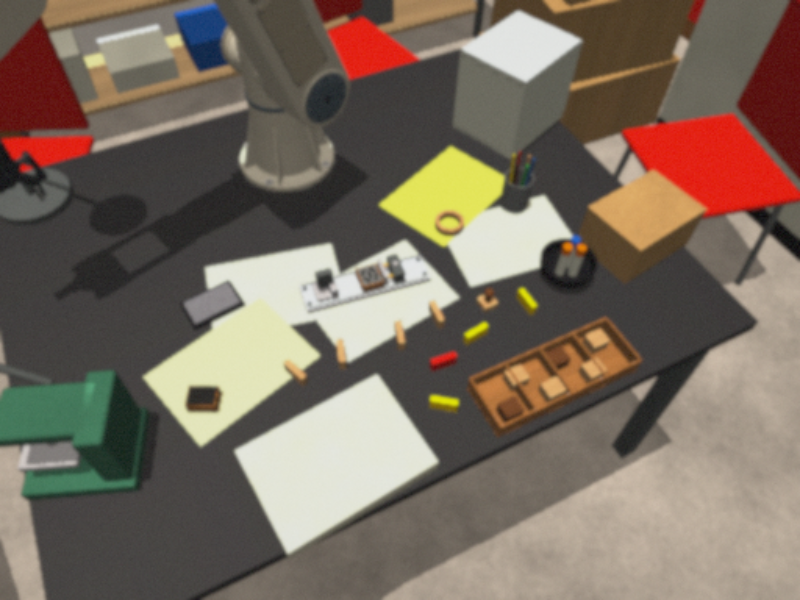

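View pics/b.png

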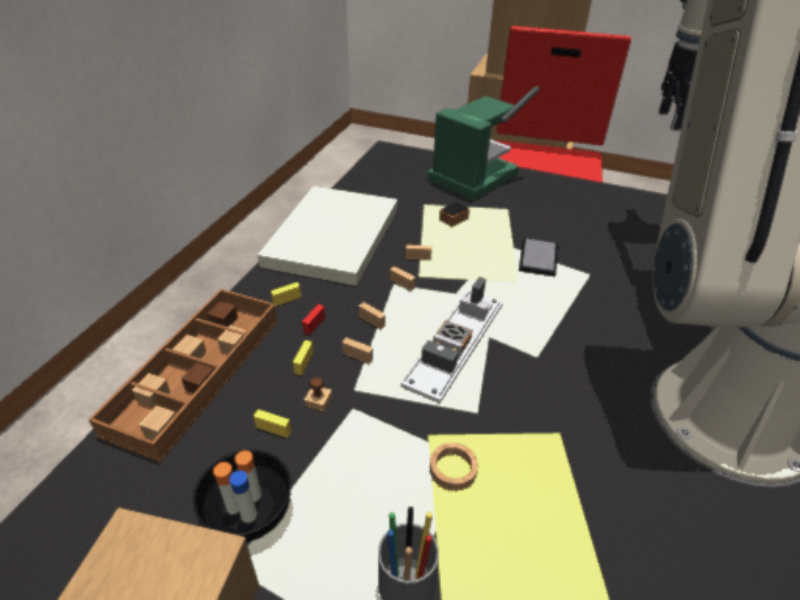

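```bash
cat > h.py <<'E'
from rig import *
import cv2,numpy as np
from scipy.spatial.transform import Rotation as Ro
def down(yaw): return Ro.from_euler('xyz',[np.pi,0,yaw])
def plan(targets,start=None):
    """targets: list of (pos,yaw,nrows,opening); prints rows from the measured pose"""
    s=sense()
    p,R=(np.array(s['eef_pos']),Ro.from_euler('xyz',s['tcp_rot'])) if start is None else (np.array(start[0],float),down(start[1]))
    for pos,yaw,n,op in targets:
        rows=[];p0=p.copy();rv=(R.inv()*down(yaw)).as_rotvec()/n
        for i in range(n):
            d=R.inv().apply(p0+(np.array(pos)-p0)*(i+1)/n-p)
            d=np.round(d,1);t=np.round(np.degrees(rv),1)
            rows.append([op,d.tolist(),t.tolist()])
            p=p+R.apply(d);R=R*Ro.from_rotvec(np.radians(t))
        print('[' + ','.join(str(r).replace(' ','') for r in rows)+']')
def ray(cam,uv,z,W=None):
    c=get_calibration(cam);K=np.array(c['intrinsics']);W=np.array(c['world_to_cam']) if W is None else W
    Wi=np.linalg.inv(W);uv=np.atleast_2d(uv).astype(float)
    d=np.c_[uv,np.ones(len(uv))]@np.linalg.inv(K).T@Wi[:3,:3].T
    o=Wi[:3,3];return o+d*((z-o[2])/d[:,2])[:,None]
E
python3 - <<'E'
from h import *
plan([((560,-60,420),1.45,14,85)])
W=np.linalg.inv(np.array(get_calibration("wrist")["world_to_cam"]));print(np.round(W,2));print(get_calibration("wrist")["intrinsics"])
E
```

```text
[[85,[36.9,-28.6,-13.5],[-0.0,-0.0,-4.7]],[85,[39.1,-25.4,-13.5],[-0.0,-0.0,-4.7]],[85,[41.0,-22.1,-13.4],[-0.0,-0.0,-4.7]],[85,[42.7,-18.7,-13.5],[-0.0,-0.0,-4.7]],[85,[44.1,-15.2,-13.5],[-0.0,-0.0,-4.7]],[85,[45.2,-11.5,-13.5],[-0.0,-0.0,-4.7]],[85,[46.0,-7.7,-13.5],[-0.0,-0.0,-4.7]],[85,[46.5,-4.0,-13.4],[-0.0,-0.0,-4.7]],[85,[46.6,-0.1,-13.5],[-0.0,-0.0,-4.7]],[85,[46.5,3.7,-13.5],[-0.0,-0.0,-4.7]],[85,[46.0,7.5,-13.5],[-0.0,-0.0,-4.7]],[85,[45.3,11.2,-13.5],[-0.0,-0.0,-4.7]],[85,[44.1,15.0,-13.4],[-0.0,-0.0,-4.7]],[85,[42.9,18.4,-13.5],[-0.0,-0.0,-4.7]]]
[[ 3.0000e-01 -9.2000e-01 -2.5000e-01  2.4935e+02]
 [-9.5000e-01 -2.9000e-01 -8.0000e-02 -5.7623e+02]
 [ 0.0000e+00  2.6000e-01 -9.7000e-01  3.7350e+02]
 [ 0.0000e+00  0.0000e+00  0.0000e+00  1.0000e+00]]
[[299.44247667   0.         255.14019768]
 [  0.         299.44247667 193.31853846]
 [  0.           0.           1.        ]]
```

Request:
{"name": "servo_tool", "arguments": {"rows": [[85, [37, -28.5, -13.5], [0, 0, -4.7]], [85, [39, -25.5, -13.5], [0, 0, -4.7]], [85, [41, -22, -13.5], [0, 0, -4.7]], [85, [42.5, -18.5, -13.5], [0, 0, -4.7]], [85, [44, -15, -13.5], [0, 0, -4.7]], [85, [45, -11.5, -13.5], [0, 0, -4.7]], [85, [46, -7.5, -13.5], [0, 0, -4.7]], [85, [46.5, -4, -13.5], [0, 0, -4.7]]]}}

```text
clock: 1.9
eef_pos: [401.1, -289.3, 339.9]
tcp_rot: [3.141, 0.0, 0.964]
contact_force: [0.1, -0.5, -0.4]
opening: 0.998
```

Request:
{"name": "servo_tool", "arguments": {"rows": [[85, [46.5, 0, -13.5], [0, 0, -4.7]], [85, [46.5, 3.5, -13.5], [0, 0, -4.7]], [85, [46, 7.5, -13.5], [0, 0, -4.7]], [85, [45, 11, -13.5], [0, 0, -4.7]], [85, [44, 15, -13.5], [0, 0, -4.7]], [85, [43, 18, -13.5], [0, 0, -4.7]], [85, [0, 0, 0], [0, 0, 0]]]}}

```text
clock: 2.78
eef_pos: [560.7, -58.7, 421.0]
tcp_rot: [3.14, -0.001, 1.457]
contact_force: [-0.2, -0.9, -0.3]
opening: 0.996
```

```bash
python3 - <<'E'
from h import *
s=sense();print(s['clock'],np.round(s['eef_pos'],1),np.round(s['tcp_rot'],3),np.round(s['qpos'],2))
W=np.array(get_calibration("wrist")["world_to_cam"])
f=grab_frame("wrist");cv2.imwrite("pics/c.png",cv2.resize(f,(800,600)));np.save("c.npy",f);np.save("cW.npy",W)
Wi=np.linalg.inv(W)
for t,z in [("bed",12),("jaw_grip",82),("jaw_face",44),("stop",46),("plate_face",46),("block",37),("spacer0",30)]:
    for d in boxes_of("wrist",t)[:6]: print(t,round(d["conf"],2),np.round(Wi[:3,:3]@d["centre"]+Wi[:3,3],0))
    for d in trace("wrist",t)[:6]:
        m=d["mask"].astype(np.uint8)
        c,_=cv2.findContours(m,0,2);c=max(c,key=cv2.contourArea)
        P=ray("wrist",c[:,0],z,W)[:,:2].astype(np.float32)
        r=cv2.minAreaRect(P);print("  T",t,round(d["conf"],2),np.round(r[0],1),np.round(r[1],1),round(r[2],1),np.round(c[:,0].mean(0)))
E
```

```text
2.775 [560.7 -58.7 421. ] [ 3.140e+00 -1.000e-03  1.457e+00] [-0.11  0.13  1.51  0.    1.5   0.01]
bed 0.65 [477. -15.  14.]
bed 0.41 [481.  15.  34.]
  T bed 0.77 [476.7   7.5] [291.2  79.1] 82.9 [202. 105.]
jaw_grip 0.76 [471. -80.  40.]
  T jaw_grip 0.73 [472.6 -76.3] [48.2 51.8] 80.5 [201. 167.]
jaw_face 0.76 [472. -79.  42.]
  T jaw_face 0.61 [465.7 -85. ] [53.8 56.4] 83.6 [202. 178.]
stop 0.83 [487.  73.  46.]
  T stop 0.75 [484.8  66.2] [48.9 62. ] 83.6 [199.  86.]
plate_face 0.79 [484.  45.  47.]
  T plate_face 0.64 [482.8  53.5] [23.2 54.3] 83.6 [199.  90.]
  T block 0.89 [480.8  17. ] [47.5 58.5] 83.6 [205. 115.]
spacer0 0.94 [822.  16.  32.]
spacer0 0.8 [ 627. -220.   31.]
spacer0 0.79 [624. 105.  32.]
spacer0 0.74 [736.  61.  30.]
spacer0 0.66 [705. 149.  32.]
spacer0 0.53 [ 626. -115.   29.]
  T spacer0 0.95 [818.3  17.3] [62.3 24.2] 52.4 [402.  89.]
  T spacer0 0.81 [640.2  10.7] [14.5 56.7] 72.3 [298. 106.]
  T spacer0 0.71 [626.4 105.3] [19.4 55.6] 83.6 [283.  48.]
  T spacer0 0.7 [706.6 146.3] [21.2 40.4] 8.1 [331.  15.]
  T spacer0 0.66 [734.9  62.2] [57.  21.2] 84.3 [353.  66.]
  T spacer0 0.64 [ 628.2 -214.6] [55.4 25.1] 19.8 [301. 228.]
```

View pics/c.png

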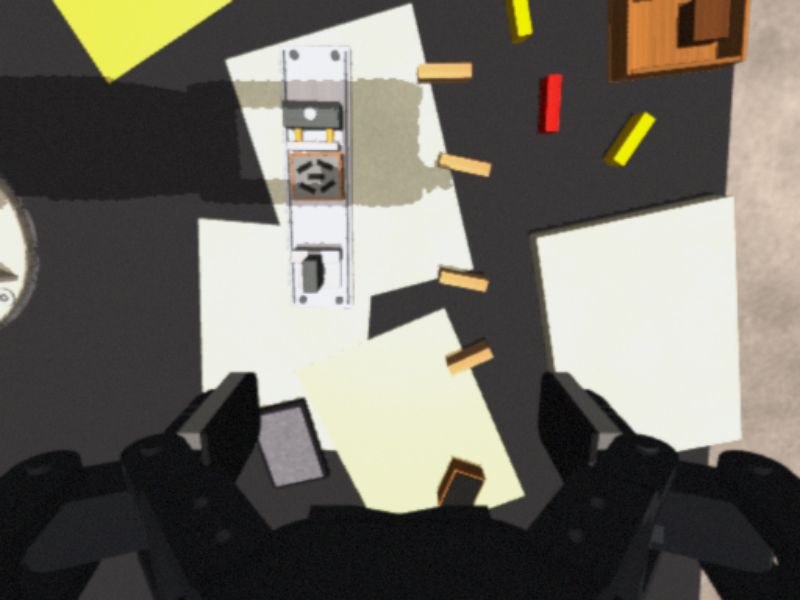

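```bash
cat >> h.py <<'E'
def spacers(f,W,z=30,thr=150):
    """bright wood tops in wrist picture -> [(x,y,long-axis deg,len,wid,px)]"""
    hsv=cv2.cvtColor(f,cv2.COLOR_BGR2HSV)
    m=cv2.inRange(hsv,(8,70,thr),(20,200,255))
    n,l,st,c=cv2.connectedComponentsWithStats(m);out=[]
    for i in range(1,n):
        if st[i,4]<80: continue
        q,_=cv2.findContours((l==i).astype(np.uint8),0,cv2.CHAIN_APPROX_NONE)
        P=ray("wrist",max(q,key=len)[:,0],z,W)[:,:2].astype(np.float32)
        r=cv2.minAreaRect(P);b=cv2.boxPoints(r)
        e=[b[1]-b[0],b[2]-b[1]];e=e[np.argmax([np.hypot(*v) for v in e])]
        a=(np.degrees(np.arctan2(e[1],e[0]))+90)%180-90
        M=ray("wrist",np.argwhere(l==i)[:,::-1],z,W)[:,:2].mean(0)
        out.append((r[0],round(a,1),np.round(sorted(r[1]),1),np.round(M,1),np.round(c[i])))
    return out
E
python3 - <<'E'
from h import *
f=np.load("c.npy");W=np.load("cW.npy")
for px in [(445,66),(445,71),(465,164),(470,352),(470,366)]:
    u,v=int(px[0]*.64),int(px[1]*.64);print(px,cv2.cvtColor(f,cv2.COLOR_BGR2HSV)[v,u])
for t in (150,190): 
    for o in spacers(f,W,30,t): print(t,o)
cv2.imwrite("pics/d.png",cv2.resize(f[20:205,165:245],None,fx=4.0,fy=3.2*1.0,interpolation=cv2.INTER_CUBIC) if 0 else cv2.resize(f[20:205,165:245],None,fx=3.2,fy=3.2,interpolation=cv2.INTER_CUBIC))
E
```

```text
(445, 66) [ 19 129 240]
(445, 71) [ 20 126 240]
(465, 164) [ 19 128 240]
(470, 352) [ 15 148  79]
(470, 366) [ 20 123 235]
150 ((877.7047119140625, 117.10063171386719), np.float32(-0.0), array([ 68.3, 122.4]), array([856.6, 111.6]), array([427.,  25.]))
150 ((626.6480102539062, 108.298828125), np.float32(-6.4), array([13.4, 55.6]), array([630.2, 108.7]), array([286.,  44.]))
150 ((477.83026123046875, 24.97598648071289), np.float32(-6.4), array([32.9, 56.8]), array([474.1,  34.7]), array([199., 102.]))
150 ((640.6143798828125, 11.528120040893555), np.float32(-18.3), array([14. , 56.3]), array([642.3,  12. ]), array([298., 105.]))
150 ((629.2982788085938, -118.36257934570312), np.float32(-18.0), array([13.8, 56.2]), array([ 632.1, -118.1]), array([298., 179.]))
150 ((630.6759643554688, -219.22665405273438), np.float32(19.9), array([15. , 53.6]), array([ 632.3, -217.6]), array([302., 230.]))
190 ((860.9223022460938, 118.16853332519531), np.float32(0.4), array([66.5, 88. ]), array([847. , 114.9]), array([421.,  23.]))
190 ((936.598876953125, 111.1657943725586), np.float32(89.3), array([ 3.9, 53.4]), array([936.7, 112.4]), array([478.,  18.]))
190 ((626.5653076171875, 107.56504821777344), np.float32(-6.4), array([11.9, 55.6]), array([629.2, 108.7]), array([286.,  44.]))
190 ((473.84820556640625, 38.084312438964844), np.float32(21.6), array([26.1, 60.4]), array([471.6,  36.9]), array([197., 101.]))
190 ((640.9483032226562, 11.146943092346191), np.float32(-18.3), array([13.1, 54.6]), array([643.9,  11.5]), array([299., 105.]))
190 ((629.4715576171875, -118.62972259521484), np.float32(-17.9), array([12.7, 54.8]), array([ 632.2, -118.3]), array([298., 179.]))
190 ((630.3458862304688, -219.4967041015625), np.float32(19.9), array([13.2, 52.8]), array([ 632.3, -218. ]), array([302., 230.]))
```

View pics/d.png

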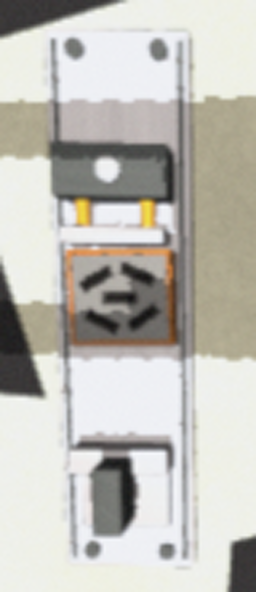

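```bash
python3 - <<'E'
from h import *
W=np.load("cW.npy")
a=np.radians(83.3);ey=np.array([np.cos(a),np.sin(a)]);ex=np.array([ey[1],-ey[0]])
O=None
def P(u,v,z): return ray("wrist",[165+u/3.2-.35,20+v/3.2-.35],z,W)[0,:2]
L=[(50,32,12),(190,32,12),(66,558,12),(195,566,12)]
c=[P(*l) for l in L]
for x in c: print(np.round(x,1))
d1=c[0]-c[2];d2=c[1]-c[3];print(np.degrees(np.arctan2(d1[1],d1[0])),np.degrees(np.arctan2(d2[1],d2[0])))
O=np.mean(c,0)+15*ey;print("O",O)
for n,l in dict(jface_top=(120,449,44),jface_bot=(120,439,13),plate_top_front=(110,241,43),plate_low=(110,247,13),blk_front=(122,343,37),blk_back=(118,250,37),blk_c=(121,297,37),fin_front=(115,462,82),fin_back=(108,533,82),finL=(93,500,82),finR=(127,500,82),pl_L=(62,235,43),pl_R=(165,237,43)).items():
    q=P(*l);print(n,np.round(q,1),"bed",np.round([(q-O)@ex,(q-O)@ey],1))
E
```

```text
[459.2 153.5]
[531.5 145.4]
[ 418.8 -126.7]
[ 494.4 -140.2]
81.78343334959223 82.61419782795184
O [477.7255783   22.89762237]
jface_top [467.2 -61.6] bed [ -0.6 -85.1]
jface_bot [462.1 -59.9] bed [ -5.8 -84.1]
plate_top_front [478.9  45.6] bed [-1.5 22.7]
plate_low [473.3  44.8] bed [-7.  21.2]
blk_front [475.9  -6.1] bed [  1.6 -29. ]
blk_back [481.3  41.2] bed [ 1.4 18.6]
blk_c [479.1  17.5] bed [ 2.  -5.2]
fin_front [470.9 -62.8] bed [  3.3 -85.9]
fin_back [461.5 -99. ] bed [  -1.9 -123. ]
finL [456.6 -81. ] bed [  -8.8 -105.6]
finR [473.9 -82.9] bed [   8.6 -105.5]
pl_L [454.8  51.3] bed [-26.1  25.6]
pl_R [507.4  44.4] bed [27.  24.8]
```

```bash
python3 - <<'E'
from h import *
plan([((639.8,8.7,150),1.253,7,85)])
E
```

```text
[[85,[11.2,10.3,38.6],[-0.0,-0.0,1.6]],[85,[11.6,9.9,38.6],[-0.0,-0.0,1.6]],[85,[11.8,9.7,38.6],[-0.0,-0.0,1.6]],[85,[12.1,9.3,38.7],[-0.0,-0.0,1.6]],[85,[12.3,8.9,38.6],[-0.0,-0.0,1.6]],[85,[12.6,8.7,38.6],[-0.0,-0.0,1.6]],[85,[12.8,8.2,38.6],[-0.0,-0.0,1.6]]]
```

Request:
{"name": "servo_tool", "arguments": {"rows": [[85, [11, 10.5, 38.5], [0, 0, 1.6]], [85, [11.5, 10, 38.5], [0, 0, 1.6]], [85, [12, 9.5, 38.5], [0, 0, 1.6]], [85, [12, 9.5, 39], [0, 0, 1.7]], [85, [12.5, 9, 38.5], [0, 0, 1.7]], [85, [12.5, 8.5, 39], [0, 0, 1.7]], [85, [13, 8, 38.5], [0, 0, 1.7]], [85, [0, 0, 0], [0, 0, 0]]]}}

```text
clock: 4.53
eef_pos: [638.4, 9.4, 146.7]
tcp_rot: [-3.136, 0.002, 1.252]
contact_force: [-0.8, -0.7, 0.2]
opening: 0.997
```

```bash
cat > look.py <<'E'
from h import *
import sys
def look(name,z=30,thr=150,save=None):
    s=sense();print(s['clock'],np.round(s['eef_pos'],1),np.round(np.degrees(s['tcp_rot']),1))
    W=np.array(get_calibration("wrist")["world_to_cam"]);f=grab_frame("wrist")
    np.save(name+".npy",f);np.save(name+"W.npy",W);cv2.imwrite(f"pics/{name}.png",cv2.resize(f,(640,480)))
    for o in spacers(f,W,z,thr): print(np.round(o[0],1),*o[1:])
    return s,f,W
E
python3 - <<'E'
from look import *
look("e")
plan([((639.8,8.7,4),1.253,4,85)])
E
```

```text
4.525 [638.4   9.4 146.7] [-1.797e+02  1.000e-01  7.170e+01]
[839.8  87.1] -18.3 [22.7 51.6] [835.3  94.1] [467.   9.]
[845.6  83.6] 0.0 [ 4.  43.4] [845.9  83.6] [483.  19.]
[627.2 108.2] -5.0 [13.1 55.1] [627. 108.] [206.  81.]
[641.2  11.5] -18.1 [11.9 55.3] [640.7  11.8] [258. 185.]
[474.5   3.5] -6.0 [23.7 56.2] [476.3  -2.1] [ 98. 251.]
[ 629.6 -118.2] -18.0 [13.9 56.1] [ 630.1 -117.8] [288. 308.]
[[85,[0.0,0.2,36.2],[-0.0,0.0,-0.0]],[85,[0.0,0.3,36.2],[-0.0,0.0,-0.0]],[85,[0.0,0.2,36.3],[-0.0,0.0,-0.0]],[85,[0.0,0.3,36.2],[-0.0,0.0,-0.0]]]
```

Request:
{"name": "servo_tool", "arguments": {"rows": [[85, [0, 0.5, 45], [0, 0, 0]], [85, [0, 0.5, 45], [0, 0, 0]], [85, [0, 0.5, 35], [0, 0, 0]], [85, [0, 0, 14], [0, 0, 0]], [85, [0, 0, 0], [0, 0, 0]]]}}

```text
clock: 5.2
eef_pos: [641.9, 8.1, 11.7]
tcp_rot: [3.141, -0.0, 1.251]
contact_force: [-0.3, 0.4, 0.2]
opening: 0.995
```

Request:
{"name": "servo_tool", "arguments": {"rows": [[85, [0, 0, 6], [0, 0, 0]], [45, [0, 0, 0], [0, 0, 0]], [45, [0, 0, 0], [0, 0, 0]], [45, [0, 0, 0], [0, 0, 0]], [45, [0, 0, 0], [0, 0, 0]], [45, [0, 0, 0], [0, 0, 0]]], "force": 40}}

```text
clock: 5.95
eef_pos: [642.0, 8.4, 5.8]
tcp_rot: [3.14, -0.0, 1.251]
contact_force: [-1.2, -0.2, 5.4]
opening: 0.644
```

```bash
cat >> h.py <<'E'
YAW=1.436;EY=np.array([np.cos(YAW),np.sin(YAW)]);EX=np.array([EY[1],-EY[0]]);O=np.array([477.9,22.9])
def bed(x,y): return O+x*EX+y*EY
def tobed(p): d=np.asarray(p)[...,:2]-O; return np.round(np.stack([d@EX,d@EY],-1),1)
E
python3 - <<'E'
from h import *
t=bed(1,-39-2.7);print(t)
p=sense()['eef_pos']
plan([((p[0],p[1],85),1.251,2,45),((*t,85),YAW,5,45)])
E
```

```text
[473.28692877 -18.55611624]
[[45,[0.0,0.0,-39.6],[0.0,-0.0,-0.0]],[45,[0.0,0.1,-39.6],[0.0,-0.0,-0.0]]]
[[45,[-15.7,-30.3,-0.0],[0.0,-0.0,-2.1]],[45,[-14.6,-30.9,-0.1],[0.0,-0.0,-2.1]],[45,[-13.5,-31.4,-0.0],[0.0,-0.0,-2.1]],[45,[-12.3,-31.9,-0.0],[0.0,-0.0,-2.1]],[45,[-11.1,-32.3,-0.1],[0.0,-0.0,-2.1]]]
```

Request:
{"name": "servo_tool", "arguments": {"rows": [[45, [0, 0, -40], [0, 0, 0]], [45, [0, 0, -40], [0, 0, 0]], [45, [-15.5, -30.5, 0], [0, 0, -2.1]], [45, [-14.5, -31, 0], [0, 0, -2.1]], [45, [-13.5, -31.5, 0], [0, 0, -2.1]], [45, [-12.5, -32, 0], [0, 0, -2.1]], [45, [-11, -32, 0], [0, 0, -2.1]], [45, [0, 0, 0], [0, 0, 0]]]}}

```text
clock: 6.95
eef_pos: [470.1, -18.4, 84.9]
tcp_rot: [-3.14, 0.0, 1.434]
contact_force: [0.4, 1.0, 0.1]
opening: 0.642
```

```bash
python3 - <<'E'
from look import *
s,f,W=look("g",37); print(tobed(s['eef_pos']))
E
```

```text
6.95 [470.1 -18.4  84.9] [-179.9    0.    82.2]
[465.2  61.9] 84.2 [ 4.7 12.6] [465.1  61.9] [230.  90.]
[498.   57.4] 83.6 [ 4.2 12.6] [498.   57.4] [286.  90.]
[464.3 -53.3] -7.7 [20.1 86.5] [463.8 -53.1] [254. 262.]
[ 625.9 -112.7] -17.8 [13.2 45.6] [ 629.6 -113.1] [490. 308.]
[ -2.2 -42. ]
```

View pics/g.png

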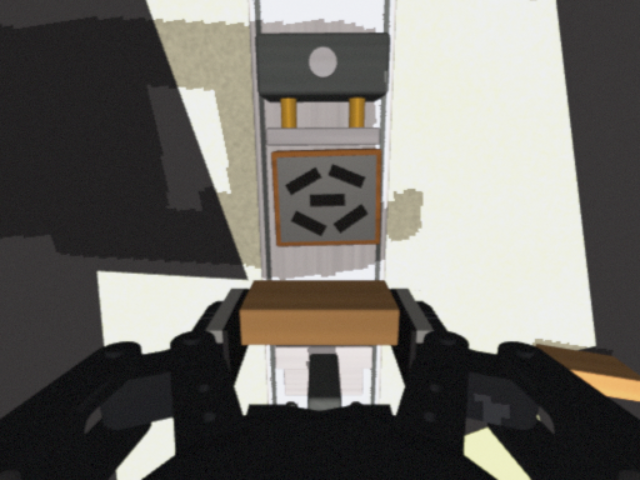

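```bash
python3 - <<'E'
from h import *
W=np.load("gW.npy")
def P(u,v,z): return ray("wrist",[u/1.25,v/1.25],z,W)[0,:2]
for n,l in dict(bf_l=(278,245,37),bf_r=(381,243,37),bb_l=(273,153,37),bb_r=(381,150,37),pl_l=(266,144,43),pl_r=(378,144,43),bedR1=(394,0,12),bedR2=(378,262,12),bedR3=(374,400,12),bedL1=(252,0,12),bedL2=(266,262,12),bedL3=(272,400,12),fin=(324,348,82)).items():
    q=P(*l);print(n,np.round(q,1),tobed(q))
E
```

```text
bf_l [449.6  -2.7] [-24.6 -29.2]
bf_r [503.5  -9. ] [ 29.7 -28.1]
bb_l [454.9  44.2] [-25.7  18. ]
bb_r [507.9  38.4] [27.6 19.4]
pl_l [453.   48.8] [-28.1  22.4]
pl_r [505.8  41.6] [25.2 22.3]
bedR1 [525.1 110. ] [35.1 92.7]
bedR2 [503.9 -27.9] [ 32.6 -46.8]
bedR3 [ 492.  -124.5] [  33.8 -144.2]
bedL1 [453.8 119.8] [-36.9  92.8]
bedL2 [436.9 -18.8] [-35.  -46.8]
bedL3 [ 424.2 -115.4] [ -34.7 -144.2]
fin [468.7 -39.6] [ -0.7 -63.1]
```

```bash
python3 - <<'E'
from h import *
W=np.load("gW.npy")
def P(u,v,z): return ray("wrist",[u/1.25,v/1.25],z,W)[0,:2]
for l in [(250,281,79),(390,281,79),(250,281,109),(243,310,109),(398,310,109),(398,345,109),(398,310,79)]: print(l,tobed(P(*l)))
s=sense();print(s['clock'],tobed(s['eef_pos']),s['eef_pos'])
plan([((*bed(0,-41.2),18),YAW,3,45)])
E
```

```text
(250, 281, 79) [-32.  -33.3]
(390, 281, 79) [ 27.  -33.3]
(250, 281, 109) [-26.  -21.7]
(243, 310, 109) [-28.9 -32.3]
(398, 310, 109) [ 24.3 -32.3]
(398, 345, 109) [ 25.  -45.8]
(398, 310, 79) [ 31.1 -46.6]
7.0 [ -0.1 -41.6] [472.24509855 -18.36246165  85.20481969]
[[45,[0.1,0.0,22.4],[0.0,-0.0,-0.0]],[45,[0.2,0.0,22.4],[0.0,-0.0,-0.0]],[45,[0.1,0.0,22.4],[0.0,-0.0,-0.0]]]
```

Request:
{"name": "servo_tool", "arguments": {"rows": [[45, [0, 0, 26], [0, 0, 0]], [45, [0.3, 0, 24], [0, 0, 0]], [45, [0, 0, 13], [0, 0, 0]], [45, [0, 0, 3.5], [0, 0, 0]], [45, [0, 0, 0], [0, 0, 0]], [45, [0, 0, 0], [0, 0, 0]]]}}

```text
clock: 7.75
eef_pos: [473.3, -18.0, 18.8]
tcp_rot: [3.14, -0.0, 1.434]
contact_force: [0.4, -0.3, 0.1]
opening: 0.645
```

Request:
{"name": "servo_tool", "arguments": {"rows": [[45, [0, 0, 1], [0, 0, 0]], [70, [0, 0, 0], [0, 0, 0]], [70, [0, 0, 0], [0, 0, 0]], [85, [0, 0, 0], [0, 0, 0]], [85, [0, 0, -20], [0, 0, 0]], [85, [0, 0, -60], [0, 0, 0]], [85, [0, 0, 0], [0, 0, 0]]]}}

```text
clock: 8.62
eef_pos: [475.5, -18.1, 100.9]
tcp_rot: [3.135, -0.001, 1.434]
contact_force: [0.4, 0.5, -0.4]
opening: 0.997
```

```bash
python3 - <<'E'
from look import *
s,f,W=look("i",42); print(tobed(s['eef_pos']))
yaw=np.radians(90-18); c=np.array([629.9,-118.3])-2.8*np.array([np.cos(yaw),np.sin(yaw)])
print(c)
plan([((*c,90),yaw,6,85),((*c,8),yaw,2,85)])
E
```

```text
8.625 [475.5 -18.1 100.9] [179.6  -0.   82.2]
[ 609.6 -102.9] -18.3 [ 8.6 25.1] [ 610.8 -103. ] [446. 291.]
[  3.1 -41. ]
[ 629.03475242 -120.96295825]
[[85,[-13.5,27.9,1.6],[0.0,-0.0,1.7]],[85,[-12.6,28.3,1.7],[0.0,-0.0,1.7]],[85,[-11.8,28.7,1.6],[0.0,-0.0,1.7]],[85,[-11.0,29.0,1.6],[0.0,-0.0,1.7]],[85,[-10.0,29.3,1.6],[0.0,-0.0,1.7]],[85,[-9.2,29.6,1.7],[0.0,-0.0,1.7]]]
[[85,[-0.1,-0.2,41.0],[0.1,-0.0,-0.0]],[85,[-0.0,-0.1,41.0],[0.1,-0.0,-0.0]]]
```

View pics/i.png

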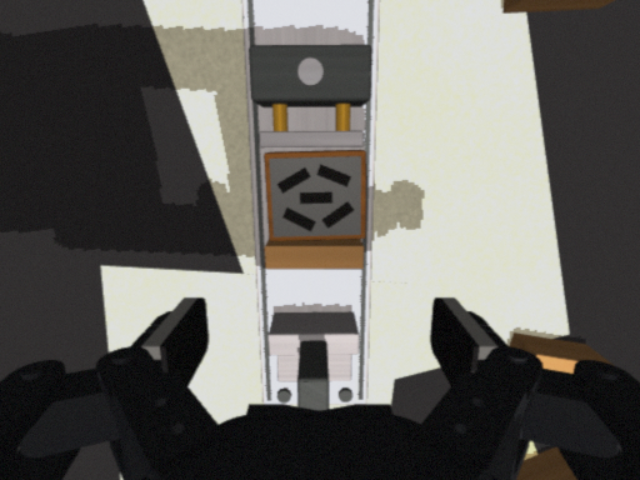

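Request:
{"name": "servo_tool", "arguments": {"rows": [[85, [-13.5, 28, 1], [0, 0, 1.7]], [85, [-12.5, 28.5, 1], [0, 0, 1.7]], [85, [-12, 28.5, 1], [0, 0, 1.7]], [85, [-11, 29, 1], [0, 0, 1.7]], [85, [-10, 29.5, 1], [0, 0, 1.7]], [85, [-9, 29.5, 1], [0, 0, 1.7]], [85, [0, 0, 0], [0, 0, 0]], [85, [0, 0, 0], [0, 0, 0]]]}}

```text
clock: 9.68
eef_pos: [626.3, -120.4, 89.8]
tcp_rot: [-3.139, 0.0, 1.256]
contact_force: [-1.0, -0.1, -0.1]
opening: 0.994
```

```bash
python3 - <<'E'
from look import *
W=np.load("iW.npy")
def P(u,v,z): return ray("wrist",[u/1.25,v/1.25],z,W)[0,:2]
for n,l in dict(sfl=(265,268,42),sfr=(363,268,42),sbl=(265,243,42),sbr=(363,242,42),jt=(313,334,44),jb=(313,312,13),pl=(315,146,43)).items(): print(n,tobed(P(*l)))
s,f,W=look("j",30)
yaw=np.radians(90-18); c=np.array([629.9,-118.3])-2.8*np.array([np.cos(yaw),np.sin(yaw)])
plan([((*c,6),yaw,2,85)])
E
```

```text
sfl [-27.7 -44.6]
sfr [ 27.8 -44.8]
sbl [-27.2 -29.9]
sbr [ 27.4 -29.5]
jt [ -0.7 -85.1]
jb [ -1.  -85.8]
pl [ 0.8 22.3]
9.675 [ 626.3 -120.4   89.8] [-179.8    0.    72. ]
[485.  -16.1] 81.1 [11.6 12.9] [485.5 -17.1] [  6. 129.]
[ 629.4 -118.2] -17.9 [12.6 54.5] [ 629.2 -118.5] [260. 205.]
[ 638.1 -216.3] 19.4 [13.8 37.7] [ 641.2 -214.5] [312. 312.]
[[85,[0.1,1.5,42.1],[-0.1,0.0,-0.0]],[85,[0.1,1.4,42.0],[-0.1,0.0,-0.0]]]
```

Request:
{"name": "servo_tool", "arguments": {"rows": [[85, [0, 1.5, 35], [0, 0, 0]], [85, [0, 1.3, 35], [0, 0, 0]], [85, [0, 0, 14], [0, 0, 0]], [85, [0, 0, 0], [0, 0, 0]], [45, [0, 0, 0], [0, 0, 0]], [45, [0, 0, 0], [0, 0, 0]], [45, [0, 0, 0], [0, 0, 0]], [45, [0, 0, 0], [0, 0, 0]]]}}

```text
clock: 10.72
eef_pos: [631.5, -121.8, 8.9]
tcp_rot: [3.139, -0.0, 1.256]
contact_force: [-1.2, -0.9, 6.6]
opening: 0.647
```

```bash
python3 - <<'E'
from h import *
s=sense();p=np.array(s['eef_pos']);yaw=np.radians(72)
off=(np.array([629.7,-118.3])-p[:2])@[np.cos(yaw),np.sin(yaw)]
print(s['clock'],p,s['opening']*85.4,s['tcp_rot'],"off",off)
plan([((p[0],p[1],p[2]+85),yaw,2,45),((*bed(0,-54-off),p[2]+85),YAW,6,45)])
E
```

```text
10.725 [ 631.46514039 -121.84270121    8.9290587 ] 55.22988954991245 [ 3.13932865e+00 -3.54247926e-04  1.25598117e+00] off 2.8238506926178744
[[45,[0.0,0.1,-42.5],[0.1,-0.0,-0.0]],[45,[0.0,0.0,-42.5],[0.1,-0.0,-0.0]]]
[[45,[5.7,-30.1,0.0],[-0.0,-0.0,-1.7]],[45,[6.6,-29.9,0.1],[-0.0,-0.0,-1.7]],[45,[7.5,-29.7,0.0],[-0.0,-0.0,-1.7]],[45,[8.3,-29.5,0.1],[-0.0,-0.0,-1.7]],[45,[9.3,-29.3,-0.0],[-0.0,-0.0,-1.7]],[45,[10.0,-28.9,0.0],[-0.0,-0.0,-1.7]]]
```

Request:
{"name": "servo_tool", "arguments": {"rows": [[45, [0, 0, -42], [0, 0, 0]], [45, [0, 0, -43], [0, 0, 0]], [45, [5.5, -30, 0], [0, 0, -1.7]], [45, [6.5, -30, 0], [0, 0, -1.7]], [45, [7.5, -29.5, 0], [0, 0, -1.7]], [45, [8.5, -29.5, 0], [0, 0, -1.7]], [45, [9.5, -29.5, 0], [0, 0, -1.7]], [45, [10, -29, 0], [0, 0, -1.7]]]}}

```text
clock: 11.72
eef_pos: [468.7, -32.8, 93.0]
tcp_rot: [3.14, -0.0, 1.435]
contact_force: [0.8, 0.7, -0.0]
opening: 0.641
```

Request:
{"name": "servo_tool", "arguments": {"rows": [[45, [0, 0, 30], [0, 0, 0]], [45, [0, 0, 10], [0, 0, 0]], [45, [0, 0, 0], [0, 0, 0]], [45, [0, 0, 0], [0, 0, 0]]]}}

```text
clock: 12.22
eef_pos: [469.9, -33.3, 52.9]
tcp_rot: [3.141, -0.0, 1.434]
contact_force: [0.3, 0.4, 0.2]
opening: 0.645
```

```bash
python3 - <<'E'
from h import *
s=sense();p=np.array(s['eef_pos']);print(s['clock'],p,tobed(p),s['tcp_rot'])
plan([((*bed(0,-56.8),21.8),YAW,2,45)])
E
```

```text
12.225 [469.92827212 -33.34154342  52.90882475] [ -0.3 -56.8] [ 3.14063763e+00 -7.42879052e-05  1.43376101e+00]
[[45,[0.0,0.2,15.6],[0.0,-0.0,-0.1]],[45,[0.0,0.1,15.5],[0.0,-0.0,-0.1]]]
```

Request:
{"name": "servo_tool", "arguments": {"rows": [[45, [0, 0, 15], [0, 0, 0]], [45, [0, 0, 12], [0, 0, 0]], [45, [0, 0, 4], [0, 0, 0]], [45, [0, 0, 0], [0, 0, 0]], [45, [0, 0, 0], [0, 0, 0]]]}}

```text
clock: 12.85
eef_pos: [469.0, -33.1, 21.0]
tcp_rot: [-3.141, 0.0, 1.434]
contact_force: [0.1, -0.2, -0.4]
opening: 0.644
```

Request:
{"name": "servo_tool", "arguments": {"rows": [[45, [0, 0, 1], [0, 0, 0]], [45, [0, 0, 0], [0, 0, 0]], [45, [0, 0, 1], [0, 0, 0]], [45, [0, 0, 0], [0, 0, 0]]]}}

```text
clock: 13.35
eef_pos: [469.2, -33.1, 20.6]
tcp_rot: [-3.142, -0.0, 1.434]
contact_force: [-5.9, 0.8, 26.3]
opening: 0.646
```

On the floor. Release and go for the third (at about 627,108).

Request:
{"name": "servo_tool", "arguments": {"rows": [[45, [0, 0, -1], [0, 0, 0]], [70, [0, 0, 0], [0, 0, 0]], [70, [0, 0, 0], [0, 0, 0]], [85, [0, 0, 0], [0, 0, 0]], [85, [0, 0, -20], [0, 0, 0]], [85, [0, 0, -60], [0, 0, 0]], [85, [0, 0, 0], [0, 0, 0]], [85, [0, 0, 0], [0, 0, 0]]]}}

```text
clock: 14.35
eef_pos: [469.0, -33.1, 100.2]
tcp_rot: [3.141, -0.0, 1.434]
contact_force: [-0.2, 0.5, -0.3]
opening: 0.993
```

```bash
python3 - <<'E'
from look import *
s,f,W=look("k",42); print(tobed(s['eef_pos']))
a=-5.2
yaw=np.radians(90+a); c=np.array([626.9,108.2])-2.8*np.array([np.cos(yaw),np.sin(yaw)])
plan([((*c,100),yaw,7,85)])
E
```

```text
14.35 [469.  -33.1 100.2] [180.   -0.   82.2]
[ -1.3 -56.7]
[[85,[22.7,19.7,-0.1],[-0.0,0.0,-0.4]],[85,[22.5,19.8,-0.1],[-0.0,0.0,-0.4]],[85,[22.4,20.1,-0.1],[-0.0,0.0,-0.4]],[85,[22.3,20.1,-0.1],[-0.0,0.0,-0.4]],[85,[22.1,20.3,-0.1],[-0.0,0.0,-0.4]],[85,[22.0,20.5,-0.1],[-0.0,0.0,-0.4]],[85,[21.9,20.6,-0.1],[-0.0,0.0,-0.4]]]
```

View pics/k.png

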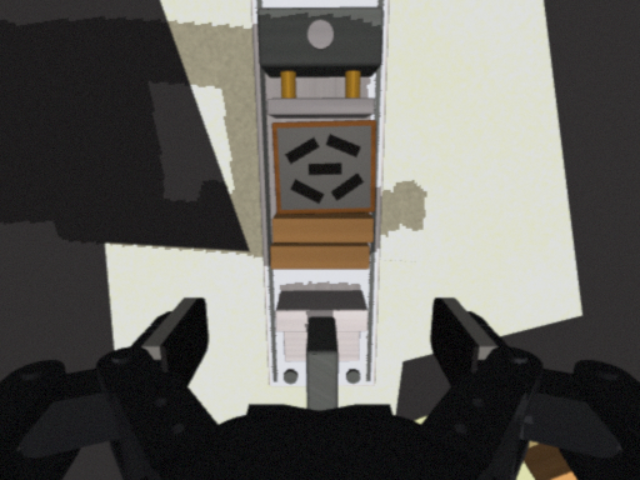

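Request:
{"name": "servo_tool", "arguments": {"rows": [[85, [22.5, 19.5, 0], [0, 0, -0.4]], [85, [22.5, 20, 0], [0, 0, -0.4]], [85, [22.5, 20, 0], [0, 0, -0.4]], [85, [22.5, 20, 0], [0, 0, -0.4]], [85, [22, 20.5, 0], [0, 0, -0.4]], [85, [22, 20.5, 0], [0, 0, -0.4]], [85, [22, 20.5, 0], [0, 0, -0.4]], [85, [0, 0, 0], [0, 0, 0]]]}}

```text
clock: 15.4
eef_pos: [627.6, 106.6, 98.3]
tcp_rot: [-3.14, 0.0, 1.484]
contact_force: [0.2, -0.1, -0.4]
opening: 0.995
```

Request:
{"name": "servo_tool", "arguments": {"rows": [[85, [0, 0, 0], [0, 0, 0]]]}}

```text
clock: 15.52
eef_pos: [625.8, 105.1, 98.6]
tcp_rot: [-3.138, 0.001, 1.483]
contact_force: [0.8, -0.7, -0.1]
opening: 0.998
```

```bash
python3 - <<'E'
from look import *
W=np.load("kW.npy")
def P(u,v,z): return ray("wrist",[u/1.25,v/1.25],z,W)[0,:2]
for n,l in dict(s2fl=(272,268,42),s2fr=(368,268,42),s2bl=(272,245,42),s1f=(320,243,42),s1b=(320,215,42),jt=(320,309,44),jb=(320,291,13),fin=(321,346,82)).items(): print(n,tobed(P(*l)))
s,f,W=look("l",30)
a=-5.2
yaw=np.radians(90+a); c=np.array([626.9,108.2])-2.8*np.array([np.cos(yaw),np.sin(yaw)])
plan([((*c,8),yaw,2,85)])
E
```

```text
s2fl [-28.5 -60.3]
s2fr [ 25.7 -60.3]
s2bl [-28.1 -46.8]
s1f [ -1.4 -45.6]
s1b [ -1.4 -29.9]
jt [ -1.4 -84.6]
jb [ -1.3 -86.3]
fin [ -1. -86.]
15.525 [625.8 105.1  98.6] [-1.798e+02  1.000e-01  8.500e+01]
[643.9 224.1] 1.4 [30.3 32.7] [643.3 218.8] [269.  33.]
[627.2 108.2] -4.9 [12.3 54.7] [626.7 108.3] [257. 201.]
[457.1 -25. ] -7.8 [14.7 30.4] [458.1 -25.7] [ 76. 365.]
[451.7 -39.2] -4.7 [10.9 41.9] [452.6 -39.7] [ 74. 378.]
[[85,[0.3,0.5,45.5],[-0.1,0.0,0.1]],[85,[0.3,0.5,45.5],[-0.1,0.0,0.1]]]
```

Request:
{"name": "servo_tool", "arguments": {"rows": [[85, [0.3, 0.5, 40], [0, 0, 0]], [85, [0.3, 0.5, 35], [0, 0, 0]], [85, [0, 0, 17], [0, 0, 0]], [85, [0, 0, 0], [0, 0, 0]], [45, [0, 0, 0], [0, 0, 0]], [45, [0, 0, 0], [0, 0, 0]], [45, [0, 0, 0], [0, 0, 0]], [45, [0, 0, 0], [0, 0, 0]]]}}

```text
clock: 16.58
eef_pos: [629.4, 106.2, 10.0]
tcp_rot: [3.139, -0.001, 1.483]
contact_force: [-1.0, 0.2, 7.8]
opening: 0.64
```

```bash
python3 - <<'E'
from h import *
s=sense();p=np.array(s['eef_pos']);yaw=np.radians(85)
off=(np.array([627,108.2])-p[:2])@[np.cos(yaw),np.sin(yaw)]
print(s['clock'],p,s['opening']*85.4,s['tcp_rot'],"off",off)
plan([((p[0],p[1],p[2]+85),yaw,2,45),((*bed(0,-69.8-off),p[2]+85),YAW,6,45)])
E
```

```text
16.575 [629.40730982 106.18904641   9.98986248] 54.64570545841264 [ 3.13917881e+00 -5.76284368e-04  1.48295489e+00] off 1.7934904309888717
[[45,[0.0,0.1,-42.5],[0.1,-0.0,-0.0]],[45,[0.0,0.0,-42.5],[0.1,-0.0,-0.0]]]
[[45,[-28.0,-24.5,0.0],[-0.0,-0.0,0.4]],[45,[-28.1,-24.3,0.0],[-0.0,-0.0,0.4]],[45,[-28.3,-24.1,0.0],[-0.0,-0.0,0.4]],[45,[-28.4,-23.9,0.0],[-0.0,-0.0,0.4]],[45,[-28.7,-23.7,0.1],[-0.0,-0.0,0.4]],[45,[-28.8,-23.5,-0.0],[-0.0,-0.0,0.4]]]
```

Request:
{"name": "servo_tool", "arguments": {"rows": [[45, [0, 0, -42], [0, 0, 0]], [45, [0, 0, -43], [0, 0, 0]], [45, [-28, -24.5, 0], [0, 0, 0.4]], [45, [-28, -24.5, 0], [0, 0, 0.4]], [45, [-28.5, -24, 0], [0, 0, 0.4]], [45, [-28.5, -24, 0], [0, 0, 0.4]], [45, [-29, -23.5, 0], [0, 0, 0.4]], [45, [-29, -23.5, 0], [0, 0, 0.5]]]}}

```text
clock: 17.58
eef_pos: [466.6, -49.6, 94.0]
tcp_rot: [3.14, -0.0, 1.439]
contact_force: [0.1, 0.1, -0.3]
opening: 0.644
```

Request:
{"name": "servo_tool", "arguments": {"rows": [[45, [0, 0, 30], [0, 0, 0]], [45, [0, 0, 8], [0, 0, 0]], [45, [0, 0, 0], [0, 0, 0]], [45, [0, 0, 0], [0, 0, 0]]]}}

```text
clock: 18.08
eef_pos: [467.9, -48.7, 56.0]
tcp_rot: [3.14, -0.0, 1.44]
contact_force: [-0.8, 0.7, 1.1]
opening: 0.642
```

```bash
python3 - <<'E'
from h import *
s=sense();p=np.array(s['eef_pos']);print(s['clock'],p,tobed(p),s['tcp_rot'])
plan([((*bed(-0.5,-72.6),22.5),YAW,2,45)])
E
```

```text
18.075 [467.91413548 -48.67522745  55.98111513] [ -0.3 -72.3] [ 3.14048445e+00 -4.50807690e-05  1.43981827e+00]
[[45,[-0.2,-0.1,16.7],[0.0,-0.0,0.1]],[45,[-0.1,-0.2,16.8],[0.0,-0.0,0.1]]]
```

Request:
{"name": "servo_tool", "arguments": {"rows": [[45, [-0.3, 0, 15], [0, 0, 0.2]], [45, [0, 0, 14], [0, 0, 0]], [45, [0, 0, 4], [0, 0, 0]], [45, [0, 0, 0], [0, 0, 0]], [45, [0, 0, 1], [0, 0, 0]], [45, [0, 0, 0], [0, 0, 0]]]}}

```text
clock: 18.82
eef_pos: [466.5, -49.1, 21.7]
tcp_rot: [-3.14, -0.0, 1.436]
contact_force: [-4.4, -0.9, 16.4]
opening: 0.641
```

Request:
{"name": "servo_tool", "arguments": {"rows": [[45, [0, 0, -0.7], [0, 0, 0]], [70, [0, 0, 0], [0, 0, 0]], [70, [0, 0, 0], [0, 0, 0]], [85, [0, 0, 0], [0, 0, 0]], [85, [0, 0, -30], [0, 0, 0]], [85, [0, 0, -60], [0, 0, 0]], [85, [-18, 0, 0], [0, 0, 0]], [85, [-17, 0, 0], [0, 0, 0]]]}}

```text
clock: 19.82
eef_pos: [462.5, -84.4, 112.5]
tcp_rot: [3.14, 0.0, 1.436]
contact_force: [0.5, 0.6, -0.7]
opening: 0.996
```

Request:
{"name": "servo_tool", "arguments": {"rows": [[55, [0, 0, 0], [0, 0, 0]], [55, [0, 0, 0], [0, 0, 0]]]}}

```text
clock: 20.08
eef_pos: [461.8, -83.8, 111.2]
tcp_rot: [-3.14, -0.0, 1.435]
contact_force: [0.7, 0.1, -0.4]
opening: 0.647
```

```bash
python3 - <<'E'
from look import *
s,f,W=look("m",42); print(tobed(s['eef_pos']))
plan([((*bed(-1,-107.5),53),YAW,3,55)])
E
```

```text
20.075 [461.8 -83.8 111.2] [-179.9   -0.    82.2]
[483.4  35.1] -7.7 [ 9.1 45.8] [489.5  36.7] [274.  19.]
[ 638.8 -201.9] 19.4 [12.7 13.4] [ 639.5 -201. ] [491. 313.]
[  -1.7 -107.9]
[[55,[0.1,0.2,19.4],[-0.0,-0.0,-0.0]],[55,[0.0,0.2,19.4],[-0.0,-0.0,-0.0]],[55,[0.1,0.2,19.5],[-0.0,-0.0,-0.0]]]
```

View pics/m.png

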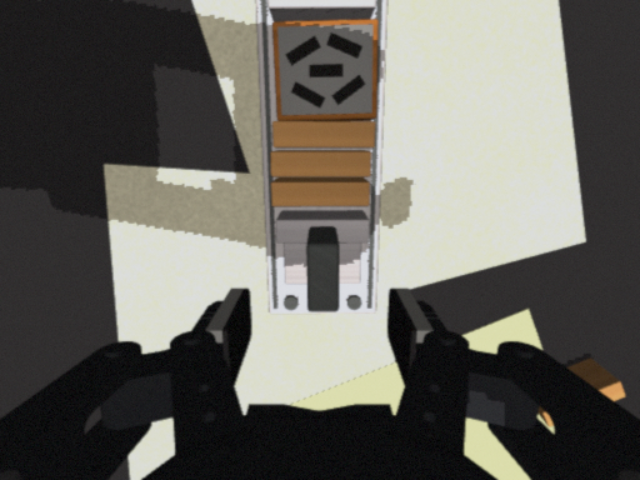

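Request:
{"name": "servo_tool", "arguments": {"rows": [[55, [0, 0.5, 25], [0, 0, 0]], [55, [0, 0, 22], [0, 0, 0]], [55, [0, 0, 10.5], [0, 0, 0]], [10, [0, 0, 0], [0, 0, 0]], [10, [0, 0, 0], [0, 0, 0]], [10, [0, 0, 0], [0, 0, 0]], [10, [0, 0, 0], [0, 0, 0]], [10, [0, 0, 0], [0, 0, 0]]], "force": 60}}

```text
clock: 21.12
eef_pos: [463.5, -84.0, 55.2]
tcp_rot: [3.14, -0.0, 1.436]
contact_force: [0.5, 1.4, 6.2]
opening: 0.175
```

Request:
{"name": "servo_tool", "arguments": {"rows": [[10, [2, 0, 0], [0, 0, 0]], [10, [2, 0, 0], [0, 0, 0]], [10, [2, 0, 0], [0, 0, 0]], [10, [2, 0, 0], [0, 0, 0]], [10, [0, 0, 0], [0, 0, 0]], [10, [0, 0, 0], [0, 0, 0]]]}}

```text
clock: 21.88
eef_pos: [464.5, -76.4, 55.2]
tcp_rot: [3.14, 0.001, 1.436]
contact_force: [-0.7, -2.3, 6.6]
opening: 0.175
```

```bash
python3 - <<'E'
from look import *
for i in range(4):
    grab_frame("wrist");s=sense();p=s['eef_pos'];F=np.array(s['contact_force']);print(s['clock'],np.round(p,1),tobed(p),"Fy",F[:2]@EY,"Fx",F[:2]@EX,F[2],s['opening']*85.4)
E
```

```text
21.925 [464.5 -76.4  55.2] [   0.  -100.2] Fy -2.2443455631775517 Fx -1.3701237966707898 6.663067721587489 14.929338580668324
21.975 [464.5 -76.4  55.2] [   0.  -100.2] Fy -2.556858627274362 Fx -1.1454355118724386 6.248562095085863 15.3815456813673
22.025 [464.5 -76.4  55.2] [ 1.000e-01 -1.002e+02] Fy -1.7128589220427655 Fx -0.2916128457824582 6.940611969273226 14.913403593307835
22.075 [464.5 -76.4  55.2] [ 1.000e-01 -1.002e+02] Fy -3.041650934325083 Fx -0.01994336263982932 6.143908249751827 15.253177295580713
```

Request:
{"name": "servo_tool", "arguments": {"rows": [[10, [1.5, 0, 0], [0, 0, 0]], [10, [1.5, 0, 0], [0, 0, 0]], [10, [1.5, 0, 0], [0, 0, 0]], [10, [1, 0, 0], [0, 0, 0]], [10, [0.5, 0, 0], [0, 0, 0]], [10, [0, 0, 0], [0, 0, 0]], [10, [0, 0, 0], [0, 0, 0]]]}}

```text
clock: 22.95
eef_pos: [465.3, -70.5, 55.2]
tcp_rot: [3.14, 0.001, 1.436]
contact_force: [-1.0, -1.9, 6.8]
opening: 0.177
```

```bash
cat > fy.py <<'E'
from look import *
A=[];
for i in range(5):
    grab_frame("wrist");s=sense();F=np.array(s['contact_force']);A.append([*tobed(s['eef_pos']),F[:2]@EY,F[:2]@EX,F[2],s['opening']*85.4])
print(s['clock'],np.round(np.mean(A,0),2))
E
python3 fy.py
```

```text
23.2 [  0.   -94.28  -2.52  -0.36   7.31  14.94]
```

Request:
{"name": "servo_tool", "arguments": {"rows": [[10, [1, 0, 0], [0, 0, 0]], [10, [1, 0, 0], [0, 0, 0]], [10, [0, 0, 0], [0, 0, 0]], [10, [0, 0, 0], [0, 0, 0]]]}}

```text
clock: 23.7
eef_pos: [465.5, -68.5, 55.2]
tcp_rot: [3.14, 0.001, 1.436]
contact_force: [-0.8, -2.9, 6.7]
opening: 0.171
```

```bash
python3 fy.py
```

```text
23.95 [ 2.000e-02 -9.230e+01 -2.860e+00 -7.300e-01  6.950e+00  1.506e+01]
```

Request:
{"name": "servo_tool", "arguments": {"rows": [[10, [1, 0, 0], [0, 0, 0]], [10, [1, 0, 0], [0, 0, 0]], [10, [0, 0, 0], [0, 0, 0]], [10, [0, 0, 0], [0, 0, 0]]]}}

```text
clock: 24.45
eef_pos: [465.8, -66.8, 55.2]
tcp_rot: [3.14, 0.001, 1.436]
contact_force: [-1.6, -4.8, 6.9]
opening: 0.177
```

```bash
python3 fy.py
```

```text
24.7 [  0.   -90.5   -5.08  -0.26   7.    15.07]
```

Request:
{"name": "servo_tool", "arguments": {"rows": [[10, [1, 0, 0], [0, 0, 0]], [10, [1, 0, 0], [0, 0, 0]], [10, [0, 0, 0], [0, 0, 0]], [10, [0, 0, 0], [0, 0, 0]]]}}

```text
clock: 25.2
eef_pos: [465.9, -65.2, 55.2]
tcp_rot: [3.14, 0.001, 1.436]
contact_force: [-1.8, -7.6, 6.7]
opening: 0.176
```

```bash
python3 fy.py
```

```text
25.45 [  0.   -88.88  -7.52  -0.57   7.17  14.99]
```

Request:
{"name": "servo_tool", "arguments": {"rows": [[10, [1, 0, 0], [0, 0, 0]], [10, [0.5, 0, 0], [0, 0, 0]], [10, [0, 0, 0], [0, 0, 0]], [10, [0, 0, 0], [0, 0, 0]]]}}

```text
clock: 25.95
eef_pos: [466.2, -64.0, 55.2]
tcp_rot: [3.14, 0.002, 1.437]
contact_force: [-2.4, -9.4, 6.7]
opening: 0.174
```

```bash
python3 fy.py
```

```text
26.2 [  0.   -87.7  -10.16  -0.68   7.48  15.04]
```

Request:
{"name": "servo_tool", "arguments": {"rows": [[10, [0.6, 0, 0], [0, 0, 0]], [10, [0, 0, 0], [0, 0, 0]], [10, [0, 0, 0], [0, 0, 0]]]}}

```text
clock: 26.58
eef_pos: [466.2, -63.5, 55.2]
tcp_rot: [3.14, 0.002, 1.437]
contact_force: [-2.0, -10.8, 6.9]
opening: 0.177
```

```bash
python3 fy.py; python3 - <<'E'
from look import *
s,f,W=look("n",42)
g=grab_frame("side");c=get_calibration("side");K=np.array(c['intrinsics']);w=np.array(c['world_to_cam'])
q=w[:3]@np.array([*bed(0,-20),40,1]);u=K@q;u=(u/u[2]).astype(int);print(u)
cr=cv2.resize(g[u[1]-45:u[1]+45,u[0]-50:u[0]+50],None,fx=4.8,fy=4.8,interpolation=cv2.INTER_CUBIC)
a=cv2.resize(f[:190,150:300],None,fx=432/190,fy=432/190,interpolation=cv2.INTER_CUBIC)
cv2.imwrite("pics/o.png",np.hstack([a,cr[:432]])[:,:800]);print(a.shape,cr.shape)
E
```

```text
26.825 [  0.   -87.2  -11.48  -0.9    7.54  14.9 ]
26.825 [466.2 -63.5  55.2] [1.799e+02 1.000e-01 8.230e+01]
[473.6  -6.2] -7.6 [11.9 54.4] [473.7  -6.2] [256. 129.]
[470.2 -19.9] -7.6 [12.  54.5] [470.1 -19.9] [253. 156.]
[468.  -33.9] -7.6 [12.  54.3] [467.7 -33.7] [252. 183.]
[292 208   1]
(432, 341, 3) (432, 480, 3)
```

View pics/o.png

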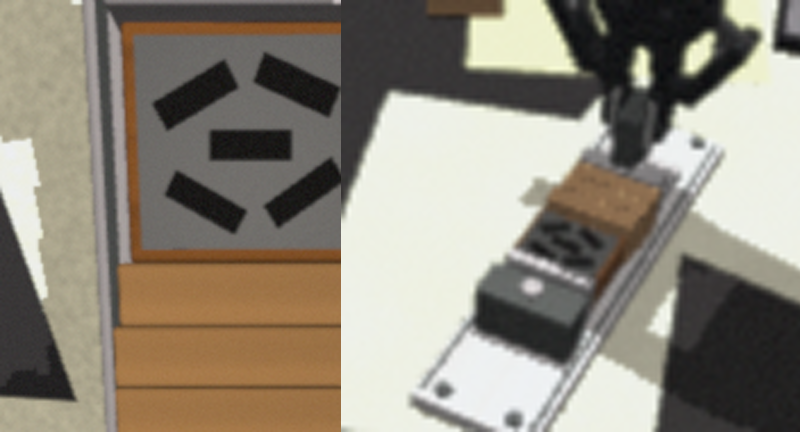

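```bash
python3 - <<'E'
from h import *
W=np.load("nW.npy")
for x,y in [(125,24),(335,24),(200,262),(300,262)]:
    print(tobed(ray("wrist",[150+x/2.274-.3,y/2.274-.3],37,W)[0]))
print([tobed(np.array(p)) for p in [(473.6,-6.2),(470.2,-19.9),(468,-33.9)]])
E
```

```text
[-24.9  25.6]
[19.  25.7]
[ -9.9 -22.5]
[ 12.9 -22.5]
[array([ -0.4, -29.4]), array([ -1.9, -43.4]), array([ -2.2, -57.6])]
```

```bash
python3 -c "
from rig import *
print(sign_off())"
```

```text
the job is handed in; nothing more can be done
None
```

The printing block is locked in. I stood three spacers upright between the jaw and the block, pinched the jaw by its fin and pushed it in about 20.6 mm. I handed the job in at about 27 s, still holding the fin. I put in all three before pushing, because the measured gap of about 57.6 mm was too long for two within the jaw's travel.

**Last checks:**
- **Push force:** it was 11.5 N. Less the jaw spring (about 2.9 N) and some friction, that puts the sprung plate about 5 mm back. The force rose at about 1.5–2.2 N/mm over the last steps, against the plate's 1.5 N/mm.
- **Travel:** the jaw travel against the measured gap also gives about 5 mm.
- **Picture:** the estimates ranged from about 4.3 to 5.3 mm, clear of the 10 mm bottom. In the last view the three spacers stood upright and tight against the block, with the fingers only on the fin.

The fourth spacer stayed on the table, and I did not touch the stamps, the red and yellow look-alikes or the other bystanders. The check that disagreed most was the vertical force: about 7 N stayed on the wrist whenever the gripper was closed, and I took it as a reading effect of the grip without confirming that.

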